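# Gather clock pieces in the tote's pouring corner and hold it over the box

### The job

Pick up the black tote by its handle and tilt it until all four loose brass clock pieces have slid together into its cut-off pouring corner, without spilling any. Finish while still holding the tote in the air, steady and clearly tilted (a good 15 degrees, the pouring corner its lowest), with that corner above the middle of the open white card box and clear of it, not touching it; do not put it down or let go. Leave the other things on the bench where they are.

Things in the scene. Friction and masses are not known exactly. Their poses are not given: they have to be found in the camera images.
- tote: black plastic open tote, 220 mm (its x) by 160 mm (its y), walls 45 mm high, 5 mm thick, floor 4 mm, about 0.3 kg, standing loose on the bench, a pale metal handle arching over its middle. Its corner at +x +y is cut off at 45 degrees seen from above (40 mm off each side), with a small lip: the pouring corner; the other corners are square. Origin: centre of the underside, z up
- tote_grip (a point): middle of the tote's handle bar, 115 mm above the centre of the tote's underside; axes as the tote's. The level, flat-sided bar is 160 mm long along y, 16 mm wide along x, 20 mm high (105 to 125 mm above the underside), on a 16 x 6 mm post at each long wall
- tote_corner (a point): the pouring corner: middle of the foot of the cut wall's inner face, on the inner floor, at x +86.5, y +56.5, z +4 mm in the tote's frame. The inside is smooth: pieces begin to slide at a tilt of 9 to 14 degrees and need more (25 to 35 degrees, or rocking first towards +x, then +y) to slide on along a wall into this corner
- wheel_a: loose toothed brass clock wheel, disc 24 mm across (27 mm over its teeth, which are look only) and 7 mm thick with a 10 mm hub 6 mm tall on top, 25 g; starts lying flat in the tote; origin: centre of its underside
- wheel_b: loose toothed brass clock wheel, disc 24 mm across (27 mm over its teeth, which are look only) and 7 mm thick with a 10 mm hub 6 mm tall on top, 25 g; starts lying flat in the tote; origin: centre of its underside (same as the other wheel)
- pillar: loose square brass pillar 30 x 12 x 12 mm, long along its x, lying in the tote, 34 g; origin: centre of its underside
- bush: loose plain brass bush, 20 mm across and 14 mm tall, standing on end in the tote, 30 g; origin: centre of its underside
- open_box: shallow white card box without lid, empty, lined grey, 170 mm (its x) by 130 mm (its y), 45 mm high, walls 4 mm; fixed to the bench, on the left or on the right; origin: centre of the underside
- lidded_box: white card box of the same size with a closed lid (176 x 136 mm, 53 mm high), on the other side; fixed; not to be used; origin: centre of the underside
- oil_jar: bystander: amber glass jar 44 mm across, 60 mm tall; origin: centre of the underside
- weight: bystander: brass clock weight 44 mm across, 75 mm tall; origin: centre of the underside
- loupe: bystander: black eye loupe 40 mm across, 34 mm tall; origin: centre of the underside
- cup: bystander: small steel bowl 60 mm across, 50 mm tall; origin: centre of the underside
- driver: bystander: screwdriver 160 mm long lying along its x on the bench; origin: centre of its underside
- movement: bystander: round brass clock movement 72 mm across, 32 mm tall; origin: centre of the underside
- spray_can: bystander: plain aluminium can 48 mm across, 100 mm tall; origin: centre of the underside
Not all that is in view belongs to the job. What is shaped like the open_box but purple is not meant.

How it is judged:
On the way:
1. the tote is lifted clear of the bench, gripped by the robot (height (world z) of tote above 0.03 m and contact force between the fingers and tote above 1 N), for 0.2 s.
At the end, for the whole second after the job is handed in: Pieces at rest within 85 mm of the pouring corner; tote gripped and still, tilted 13 to 51 degrees, falling 3 degrees or more along both its +x and +y; that corner within 60 mm horizontally of the open box's centre, 55 mm or more above the bench; tote touches neither card box (distance between each of wheel_a, wheel_b, pillar, bush and tote_corner below 0.085 m and z of each of wheel_a, wheel_b, pillar, bush in the frame of tote below 0.04 m and linear speed of each of wheel_a, wheel_b, pillar, bush, tote below 0.03 m/s and angle between tote's own z axis and vertical between 0.22 and 0.9 rad and angle between tote's own x axis and vertical above 1.62 rad and angle between tote's own y axis and vertical above 1.62 rad and horizontal distance between tote_corner and open_box below 0.06 m and height (world z) of tote_corner above 0.055 m and contact force between the fingers and tote above 1 N and contact force between tote and open_box below 0.1 N and contact force between tote and lidded_box below 0.1 N); the arm keeps its last pose, push and grip.
It fails at once if a brass piece has been spilt from the tote (distance between any of wheel_a, wheel_b, pillar, bush and tote above 0.17 m or z of any of wheel_a, wheel_b, pillar, bush in the frame of tote below -0.01 m).
It fails at once if a bystander was moved by more than 20 mm (distance of any of oil_jar, weight, loupe, cup, driver, movement, spray_can from where it was at the start of the episode above 0.02 m).
It also fails if it takes over 53 s, if anything falls off the work surface, if the arm or the gripper's body presses on something with over 40 N, if the wrist force passes 120 N, or if a joint passes its speed limit or range.

### The arm

A 7-joint arm with a two-finger parallel gripper is mounted at the origin on the work surface. World frame = base frame: x ahead of the robot, y to its left, z up, the work surface at z = 0. Lengths are in m, angles in rad, forces in N, time in s.
With the tool pointing down it reaches from about 0.425 to 0.925 m from the base axis. Payload 6.8 kg.
Tool frame: the origin (TCP) lies on the centre line of the jaws, within the pads' length; the fingertips stand bot.finger_overhang ahead of it and the grasp point (between the pads) lies 3 mm ahead of it (bot.finger_overhang is the distance from the TCP to the fingertips, in m); z points along the fingers, y is the direction in which the jaws open and shut (so a half turn about z gives the same grasp; the last joint's range is limited). The gripper opens to 85 mm and grips with 20 to 120 N. Pads are 22 mm wide; open, the fingers measure 114 mm over their backs; the gripper's body (76 mm by 85 mm) begins 54 mm behind the grasp point. The pads swing forward as they close: fully open they stand 13 mm farther back than shut.
Start: joints at [-1.327, 0.477, 0.022, 1.555, -0.011, 1.109, -0.083], TCP at [0.233, 0.634, 0.253] pointing down, gripper open.
Joint ranges: [-2.96, 2.96], [-0.34, 2.1], [-1.41, 1.46], [0.24, 2.44], [-1.37, 4.51], [0.17, 1.92], [-2.96, 2.96]. Speed limits (rad/s): [2.39, 2.39, 3.14, 3.14, 3.14, 3.14, 3.14].

### API

Orientations are given as a unit quaternion [w, x, y, z].
In Python, from station import bot gives the robot as it stands.
- The arm moves only by the tool drive_tool, never from a script. Its argument "increments" is text: rows parted by semicolons, each of 4 numbers parted by spaces: the shift along the world's x, y, z in m, then the turn about the world's z in rad. In form: tx ty tz spin; .... A call has 1 to 12 rows; each row shifts and turns the commanded pose from where the row before left it; what a row does not reach is not made up. A row lasts 1/12 s, in which the tool goes at most 41.7 mm and 7.16 degrees, less where a joint would pass 70% of its speed; a pose out of reach is approached as far as the arm can. A call is refused whole if a number of a shift passes 0.0417 or a number of a turn 0.125, either way. A call with a gripper value outside its range is refused whole. "grip" is the opening, from 0 (shut) to 1 (fully open), set as the call begins (left out, the last holds). The fingers move at their own pace and stop on an object; "squeeze" is the grip in N (left out, the last holds). Time passes only in rows, so rows that do not move let the fingers close. It gives the time, the measured TCP pose, the force and the opening at its end, in the units of the state.
- bot.get_obs(): the state, without advancing time (a new reading comes with each control period).
- bot.read_camera(name): name is "scene" or "top" or "wrist"; returns the picture (420x560x3 uint8, red, green, blue); there is no depth.
- bot.calibration(name): a dict with "fx", "fy", "cx", "cy" (pixels), "distortion" ([k1, k2, p1, p2, k3] as OpenCV has them; the pictures are not rectified), "camera_from_world" (4x4, takes a point from world to camera coordinates). Camera axes: x right, y down, z forward; pixel columns grow to the right and rows downward; lengths in m; the calibration is good to about 2 mm. A picture is of the moment at which its call begins: read the wrist's pose just before it. calibration takes no time and is no camera call; for the wrist camera it gives the pose at the moment of the call.
- bot.hand_in(): hands the job in, once; it reports no verdict.
The state is a dict: "t": time; "q": joint angles; "joint_vel": joint speeds; "joint_torque": joint torques, N m; "eef_pos": TCP position; "tool_rot": TCP orientation; "contact_force": force on the tool from outside, world axes, zero at the start; "torque": the same for the moment, N m; "gripper_width": opening from 0.0 (shut) to 1.0 (fully open).
Only numpy, scipy, OpenCV 4.12 (cv2) and the standard library are available. Lean on these libraries where they do the work, as an engineer would, in place of code of your own. Each camera call takes 0.05 s, during which the arm holds its last target.

## Working session

There is one attempt and no reset: what is moved stays moved. The work goes in short steps, Python scripts to look and compute and a tool call to move; the robot and the scene stay as the last step left them, time stands still between calls to the robot, and variables do not carry over. Pictures are saved under pics/ and viewed, and the job is handed in when it is done.

Besides the shell and the picture viewer there is one more tool, called after ">>>" as name(argument=value, ...) on one line, values as JSON. drive_tool: Moves the arm, as the interface text tells. Its arguments: {"type":"object","properties":{"increments":{"type":"string"},"grip":{"type":"number"},"squeeze":{"type":"number"}},"required":["increments"]}

```bash
mkdir -p pics; ls
cat > h.py <<'E'
from station import bot
import numpy as np, cv2
def snap(n,f):
    im=bot.read_camera(n); cv2.imwrite('pics/'+f+'.png',cv2.cvtColor(im,cv2.COLOR_RGB2BGR)); return im
def K(n):
    c=bot.calibration(n); return c,np.array([[c['fx'],0,c['cx']],[0,c['fy'],c['cy']],[0,0,1.]]),np.array(c['distortion']),np.array(c['camera_from_world'])
def ray(n,uv,z,c=None):
    c,k,d,T=c or K(n)
    p=cv2.undistortPoints(np.array(uv,float).reshape(-1,1,2),k,d).reshape(-1,2)
    R=T[:3,:3];o=-R.T@T[:3,3]
    r=np.c_[p,np.ones(len(p))]@R
    return o+r*((z-o[2])/r[:,2])[:,None]
def proj(n,P,c=None):
    c,k,d,T=c or K(n)
    return cv2.projectPoints(np.array(P,float).reshape(-1,1,3),cv2.Rodrigues(T[:3,:3])[0],T[:3,3],k,d)[0].reshape(-1,2)
E
python3 - <<'E'
from h import *
o=bot.get_obs()
print({k:np.round(v,3).tolist() for k,v in o.items()}, bot.finger_overhang)
print([a for a in dir(bot) if a[0]!='_'])
snap('scene','s0');snap('top','t0')
E
```

```text
pics
{'t': 0.0, 'q': [-1.327, 0.478, 0.022, 1.556, -0.012, 1.109, -0.083], 'joint_vel': [0.001, -0.001, -0.001, 0.0, -0.002, -0.002, 0.003], 'joint_torque': [0.0, -59.643, 1.608, -28.12, 0.012, 0.009, 0.0], 'eef_pos': [0.232, 0.633, 0.252], 'tool_rot': [-0.0, 0.175, 0.985, -0.001], 'contact_force': [-0.496, 0.177, -0.759], 'torque': [0.058, -0.03, -0.031], 'gripper_width': 1.001} 0.022
['PlanningError', 'calibration', 'finger_overhang', 'get_obs', 'hand_in', 'read_camera']
```

View pics/s0.png

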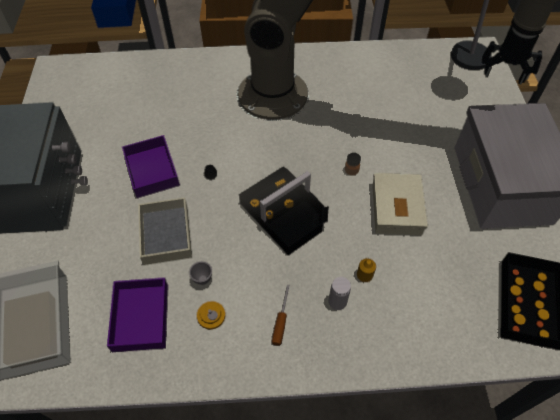

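View pics/t0.png

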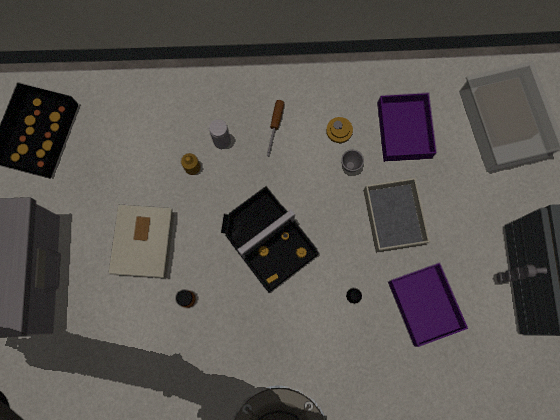

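Run:
```python
import cv2
im=cv2.imread('pics/t0.png')
a=cv2.convertScaleAbs(im[170:310,200:340],alpha=2,beta=30)
cv2.imwrite('pics/t0a.png',cv2.resize(a,None,fx=4,fy=4,interpolation=cv2.INTER_CUBIC))
im=cv2.imread('pics/s0.png')
a=cv2.convertScaleAbs(im[150:270,110:350],alpha=1.7,beta=30)
cv2.imwrite('pics/s0a.png',cv2.resize(a,None,fx=3.3,fy=3.3,interpolation=cv2.INTER_CUBIC))
from h import *
for n in('top','scene'):
    c,k,d,T=K(n); print(n,k[0,0],np.round(-T[:3,:3].T@T[:3,3],3),np.round(T[:3,:3],2).tolist())
print('box top corners',ray('top',[(365,187),(418,179),(429,243),(376,251)],.045)[:,:2].round(3).tolist())
```

```text
top 524.0685909827963 [ 0.246 -0.011  1.351] [[-0.04, -1.0, 0.0], [-0.97, 0.04, -0.22], [0.22, -0.01, -0.98]]
scene 511.4240374035145 [ 1.28  -0.047  1.206] [[0.06, 1.0, -0.0], [0.83, -0.05, -0.55], [-0.55, 0.03, -0.84]]
box top corners [[0.603, -0.249], [0.619, -0.387], [0.451, -0.398], [0.436, -0.263]]
```

View pics/t0a.png

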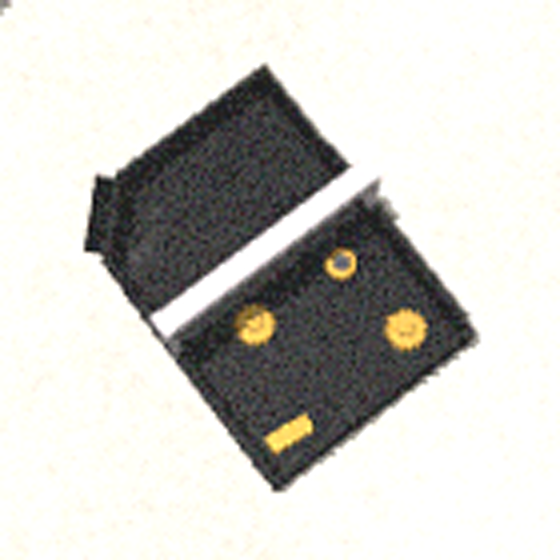

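View pics/s0a.png

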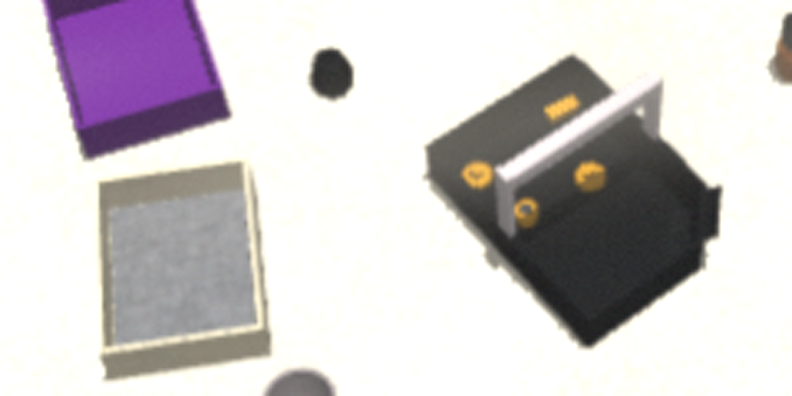

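>>> drive_tool(increments="0 0 0.04 0;0 0 0.04 0;0 0 0.04 0;0 0 0.04 0;0 0 0.04 0;0 0 0.04 0;0 0 0.04 0;0 0 0.04 0")

```text
t: 0.77
eef_pos: [0.2324, 0.6331, 0.5751]
tool_rot: [-0.0, 0.175, 0.985, -0.0]
contact_force: [0.1, 1.9, -0.9]
gripper_width: 0.996
```

```bash
cat >> h.py <<'E'
from scipy.spatial.transform import Rotation as Rn
def st():
    o=bot.get_obs()
    w,x,y,z=o['tool_rot'];M=Rn.from_quat([x,y,z,w]).as_matrix()
    print('t',round(o['t'],2),'q',np.round(o['q'],3),'p',np.round(o['eef_pos'],4),'zax',M[:,2].round(3),'yax',M[:,1].round(3),'F',np.round(o['contact_force'],1),'T',np.round(o['torque'],2),'g',round(o['gripper_width'],3))
    return o,M
def totefit(uvz,pts,n):
    pass
E
python3 - <<'E'
from h import *
st()
from scipy.optimize import least_squares
px=np.array([(152,318),(172,338),(360,168),(380,182),(265,65),(280,490)])/4+[200,170]-.4
P=np.array([(8,80,125),(-8,80,125),(8,-80,125),(-8,-80,125),(110,-80,45),(-110,80,45)])/1000
c=K('top')
def f(v,full=False):
    R=Rn.from_euler('z',v[2]).as_matrix()
    return (proj('top',P@R.T+[v[0],v[1],0],c)-px).ravel()
r=least_squares(f,[.5,0,.63]);print(r.x,np.degrees(r.x[2]),r.fun.round(1))
E
```

```text
t 0.77 q [-1.345  0.394  0.057  0.982 -0.022  1.767 -0.077] p [0.2324 0.6331 0.5751] zax [-0. -0. -1.] yax [ 0.345  0.939 -0.   ] F [ 0.1  1.9 -0.9] T [ 0.06 -0.02 -0.01] g 0.996
[0.47965879 0.00823589 0.61897295] 35.464537828669584 [-0.   0.8 -0.9  1.1  1.4 -2.1  0.5 -0.5  0.   0.4 -0.9  0.2]
```

>>> drive_tool(increments="0 0 0.04 0;0 0 0.04 0;0 0 0.04 0;0 0 0.04 0")

```text
t: 1.1
eef_pos: [0.2271, 0.6171, 0.6742]
tool_rot: [0.005, 0.176, 0.984, 0.03]
contact_force: [1.0, -0.9, -0.3]
gripper_width: 1.001
```

```bash
python3 -c "
from h import *
st()"
```

```text
t 1.1 q [-1.507  0.39   0.369  0.795 -0.15   1.915 -0.005] p [0.2271 0.6171 0.6742] zax [ 0.021  0.057 -0.998] yax [0.346 0.936 0.061] F [ 1.  -0.9 -0.3] T [-0.12  0.01  0.01] g 1.001
```

>>> drive_tool(increments="0 0 0.04 0;0 0 0.04 0;0 0 0.04 0;0 0 0.04 0")

```text
t: 1.43
eef_pos: [0.2163, 0.5857, 0.7468]
tool_rot: [0.015, 0.175, 0.98, 0.091]
contact_force: [0.6, -0.0, 0.2]
gripper_width: 1.003
```

```bash
python3 -c "
from h import *
st()"
```

```text
t 1.43 q [-1.57   0.304  0.438  0.76  -0.149  1.915 -0.009] p [0.2163 0.5857 0.7468] zax [ 0.061  0.173 -0.983] yax [0.341 0.922 0.184] F [ 0.6 -0.   0.2] T [-0.2   0.11 -0.01] g 1.003
```

>>> drive_tool(increments="0 0 -0.04 0;0 0 -0.04 0;0 0 -0.04 0;0 0 -0.04 0;0 0 -0.04 0;0 0 -0.04 0")

```text
t: 1.93
eef_pos: [0.216, 0.5862, 0.504]
tool_rot: [0.015, 0.175, 0.98, 0.09]
contact_force: [1.0, 0.7, 0.5]
gripper_width: 0.997
```

```bash
python3 -c "
from h import *
st()"
```

```text
t 1.93 q [-1.652  0.17   0.395  1.454 -0.06   1.347 -0.043] p [0.216  0.5862 0.504 ] zax [ 0.061  0.172 -0.983] yax [0.34  0.922 0.182] F [1.  0.7 0.5] T [-0.1   0.03  0.01] g 0.997
```

>>> drive_tool(increments="0.017 -0.034 -0.005 -0.08;0.017 -0.034 -0.005 -0.08;0.017 -0.034 -0.005 -0.08;0.017 -0.034 -0.005 -0.08;0.017 -0.034 -0.005 -0.08;0.017 -0.034 -0.005 -0.08;0.017 -0.034 -0.005 -0.08;0.017 -0.034 -0.005 -0.08;0.017 -0.034 -0.005 -0.08;0.017 -0.034 -0.005 -0.08;0.017 -0.034 -0.005 -0.08;0.017 -0.034 -0.005 -0.08")

```text
t: 2.93
eef_pos: [0.4208, 0.1769, 0.4451]
tool_rot: [0.054, 0.61, 0.787, 0.073]
contact_force: [1.6, -0.0, 1.2]
gripper_width: 1.003
```

```bash
python3 -c "
from h import *
st()"
```

```text
t 2.93 q [-1.352 -0.238  0.642  1.901  0.229  1.272 -0.509] p [0.4208 0.1769 0.4451] zax [ 0.175  0.049 -0.983] yax [0.952 0.246 0.182] F [ 1.6 -0.   1.2] T [-0.05  0.12 -0.01] g 1.003
```

>>> drive_tool(increments="-0.03 -0.02 0 0;-0.03 -0.02 0 0;-0.03 -0.02 0 0;-0.03 -0.02 0 0")

```text
t: 3.27
eef_pos: [0.3516, 0.1302, 0.4489]
tool_rot: [0.053, 0.607, 0.789, 0.077]
contact_force: [0.1, 0.5, 0.9]
gripper_width: 1.002
```

```bash
python3 -c "
from h import *
st()"
```

```text
t 3.27 q [-0.903 -0.337  0.241  1.999  0.149  1.296 -0.437] p [0.3516 0.1302 0.4489] zax [ 0.177  0.058 -0.982] yax [0.95  0.251 0.186] F [0.1 0.5 0.9] T [-0.11  0.17 -0.02] g 1.002
```

>>> drive_tool(increments="0.012 0 0.012 0.12;0.012 0 0.012 0.12;0.012 0 0.012 0.12;0.012 0 0.012 0.12;0.012 0 0.012 0.12;0.012 0 0.012 0.12;0.012 0 0.012 0.12;0.012 0 0.012 0.12;0.012 0 0.012 0.12;0.012 0 0.012 0.12;0.012 0 0.012 0.12;0.012 0 0.012 0.12")

```text
t: 4.27
eef_pos: [0.4972, 0.1302, 0.5938]
tool_rot: [-0.01, -0.067, 0.993, 0.093]
contact_force: [1.0, 0.5, 1.1]
gripper_width: 1.001
```

```bash
python3 -c "
from h import *
st()"
```

```text
t 4.27 q [-1.116  0.059  0.929  1.399 -0.237  1.7    1.486] p [0.4972 0.1302 0.5938] zax [-0.031  0.184 -0.982] yax [-0.131  0.974  0.186] F [1.  0.5 1.1] T [-0.25 -0.08 -0.05] g 1.001
```

>>> drive_tool(increments="0 -0.01 0 0.12;0 -0.01 0 0.12;0 -0.01 0 0.12;0 -0.01 0 0.12;0 -0.01 0 0.12;0 -0.01 0 0.12;0 -0.01 0 0.12;0 -0.01 0 0.12;0 -0.01 0 0.12")

```text
t: 5.02
eef_pos: [0.4969, 0.0398, 0.5927]
tool_rot: [-0.056, -0.567, 0.818, 0.074]
contact_force: [-0.1, 0.2, 0.3]
gripper_width: 1.0
```

```bash
python3 -c "
from h import *
st()"
```

```text
t 5.02 q [-0.854  0.169  0.869  1.317 -0.192  1.889  2.758] p [0.4969 0.0398 0.5927] zax [-0.175  0.057 -0.983] yax [-0.92   0.345  0.184] F [-0.1  0.2  0.3] T [-0.06 -0.15  0.01] g 1.0
```

>>> drive_tool(increments="0 0 0.04 0;0 0 0.04 0;0 0 0.04 0;0 0 0.04 0")

```text
t: 5.35
eef_pos: [0.494, 0.0427, 0.6288]
tool_rot: [-0.035, -0.565, 0.822, 0.064]
contact_force: [0.6, 0.1, -0.6]
gripper_width: 1.001
```

```bash
python3 -c "
from h import *
st()"
```

```text
t 5.35 q [-0.33   0.124  0.204  1.225 -0.113  1.915  2.618] p [0.494  0.0427 0.6288] zax [-0.13   0.065 -0.989] yax [-0.925  0.352  0.145] F [ 0.6  0.1 -0.6] T [-0.1  -0.16 -0.  ] g 1.001
```

>>> drive_tool(increments="0 0 0.04 0;0 0 0.04 0;0 0 0.04 0;0 0 0.04 0")

```text
t: 5.68
eef_pos: [0.483, 0.0494, 0.6907]
tool_rot: [0.025, -0.564, 0.825, 0.037]
contact_force: [-0.2, 0.8, -0.2]
gripper_width: 1.001
```

```bash
python3 -c "
from h import *
st()"
```

```text
t 5.68 q [-0.39   0.06   0.238  1.153 -0.109  1.915  2.58 ] p [0.483  0.0494 0.6907] zax [-0.     0.09  -0.996] yax [-0.932  0.361  0.033] F [-0.2  0.8 -0.2] T [-0.11 -0.03 -0.  ] g 1.001
```

>>> drive_tool(increments="0 0 0.04 0")

```text
t: 5.77
eef_pos: [0.4812, 0.0519, 0.7056]
tool_rot: [0.04, -0.564, 0.825, 0.031]
contact_force: [0.2, 0.9, -0.7]
gripper_width: 1.005
```

```bash
python3 -c "
from h import *
st()"
```

```text
t 5.77 q [-0.398  0.049  0.237  1.132 -0.107  1.915  2.57 ] p [0.4812 0.0519 0.7056] zax [ 0.031  0.096 -0.995] yax [-0.932  0.363  0.006] F [ 0.2  0.9 -0.7] T [-0.05  0.04  0.03] g 1.005
```

>>> drive_tool(increments="0 -0.002 -0.025 -0.12;0 -0.002 -0.025 -0.12;0 -0.002 -0.025 -0.12;0 -0.002 -0.025 -0.12;0 -0.002 -0.025 -0.12;0 -0.002 -0.025 -0.12;0 -0.002 -0.025 -0.12;0 -0.002 -0.025 -0.12;0 -0.002 -0.025 -0.12")

```text
t: 6.52
eef_pos: [0.4817, 0.034, 0.4785]
tool_rot: [0.05, -0.057, 0.997, 0.008]
contact_force: [0.7, -0.1, -0.2]
gripper_width: 0.998
```

>>> drive_tool(increments="0 -0.002 -0.025 -0.12;0 -0.002 -0.025 -0.12;0 -0.002 -0.025 -0.12;0 -0.002 -0.025 -0.12;0 -0.002 -0.025 -0.12;0 -0.002 -0.025 -0.12;0 -0.002 -0.025 -0.12;0 -0.002 -0.025 -0.12;0 -0.002 -0.025 -0.11")

```text
t: 7.27
eef_pos: [0.4822, 0.0163, 0.2535]
tool_rot: [0.047, 0.459, 0.887, -0.018]
contact_force: [0.0, 0.4, -0.4]
gripper_width: 1.001
```

```bash
python3 -c "
from h import *
st();c=K('wrist')
snap('wrist','w1')
P=np.array([(8,80,125),(-8,80,125),(-8,-80,125),(8,-80,125),(110,-80,45),(-110,80,45),(-110,-80,45)])/1000
R=Rn.from_euler('z',.619).as_matrix()
print(proj('wrist',P@R.T+[.4797,.0082,0],c).round())
"
```

```text
t 7.27 q [-0.382  0.124  0.179  2.053  0.081  0.918  0.361] p [0.4822 0.0163 0.2535] zax [ 0.066 -0.075 -0.995] yax [0.817 0.577 0.011] F [ 0.   0.4 -0.4] T [0.09 0.02 0.02] g 1.001
[[272.  92.]
 [248.  92.]
 [255. 290.]
 [273. 289.]
 [367. 245.]
 [142.  90.]
 [164. 247.]]
```

View pics/w1.png

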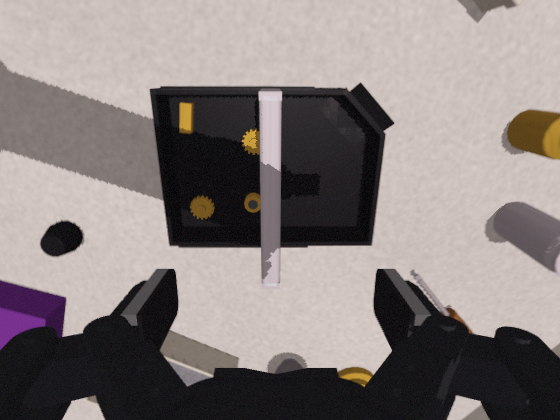

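Run:
```python
from h import *
from scipy.optimize import least_squares
P=np.array([(8,80,125),(-8,80,125),(-8,-80,125),(8,-80,125),(110,-80,45),(-110,80,45),(-110,-80,45)])/1000
px=np.array([(282,93),(258,93),(262,287),(279,286),(372,245),(151,90),(169,246)])
c=K('wrist')
def f(v):
    R=Rn.from_euler('z',v[2]).as_matrix()
    return (proj('wrist',P@R.T+[v[0],v[1],0],c)-px).ravel()
r=least_squares(f,[.48,0,.62]);print(r.x,np.degrees(r.x[2]),r.fun.round(1))
o,M=st(); print(np.degrees(np.arctan2(M[1,1],M[0,1])))
```

```text
[0.48059819 0.01223364 0.60776136] 34.8221606622181 [ 0.2 -2.9  0.3 -3.  -0.6  4.4  1.4  5.4  2.2  2.2 -2.9 -2.2 -0.4  1.3]
t 7.32 q [-0.383  0.129  0.179  2.059  0.081  0.915  0.355] p [0.4796 0.0157 0.2489] zax [ 0.059 -0.077 -0.995] yax [0.82  0.572 0.004] F [-1.5 -0.3 -3.3] T [0.06 0.21 0.  ] g 0.996
34.92083333929326
```

>>> drive_tool(increments="0.001 -0.002 -0.026 0;0 -0.001 -0.026 0;0 0 -0.026 0;0 0 -0.026 0;0 0 -0.026 0;0 0 0 0")

```text
t: 7.82
eef_pos: [0.4808, 0.0129, 0.1212]
tool_rot: [0.044, 0.456, 0.889, -0.02]
contact_force: [-0.6, 0.3, -0.6]
gripper_width: 0.998
```

>>> drive_tool(increments="0 0 0 0;0 0 0 0;0 0 0 0;0 0 0 0;0 0 0 0;0 0 0 0;0 0 0 0;0 0 0 0", grip=0, squeeze=80)

```text
t: 8.48
eef_pos: [0.4833, 0.0126, 0.125]
tool_rot: [0.046, 0.457, 0.888, -0.018]
contact_force: [-2.1, 0.8, 9.3]
gripper_width: 0.167
```

```bash
python3 -c "
from h import *
st();snap('wrist','w2')"
```

```text
t 8.48 q [-0.353  0.321  0.168  2.17   0.058  0.605  0.378] p [0.4833 0.0126 0.125 ] zax [ 0.066 -0.074 -0.995] yax [0.814 0.581 0.011] F [-2.1  0.8  9.3] T [-0.16  0.58 -0.09] g 0.167
```

View pics/w2.png

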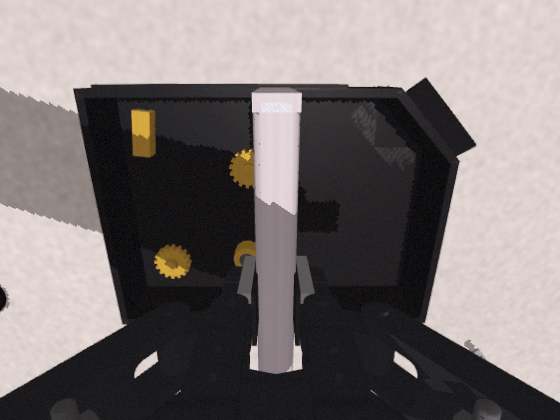

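>>> drive_tool(increments="0 0 0.01 0;0 0 0.02 0;0 0 0.03 0;0 0 0.03 0;0 0 0.03 0;0 0 0.03 0;0 0 0 0", squeeze=110)

```text
t: 9.12
eef_pos: [0.4852, 0.0126, 0.2799]
tool_rot: [0.049, 0.458, 0.888, -0.015]
contact_force: [1.3, 0.5, -3.4]
gripper_width: 0.163
```

```bash
python3 -c "
from h import *
st();snap('wrist','w3')"
```

```text
t 9.12 q [-0.379  0.094  0.182  2.02   0.083  0.972  0.376] p [0.4852 0.0126 0.2799] zax [ 0.074 -0.072 -0.995] yax [0.814 0.581 0.018] F [ 1.3  0.5 -3.4] T [ 0.29 -0.2   0.03] g 0.163
```

View pics/w3.png

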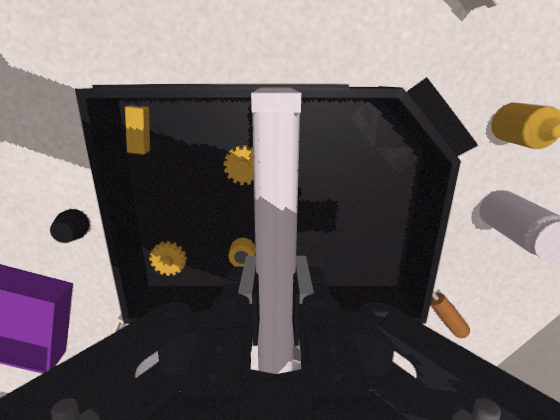

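>>> drive_tool(increments="0 -0.007 0.012 0.03;0 -0.014 0.02 0.05;0.002 -0.02 0.021 0.075;0.002 -0.02 0.021 0.075;0.002 -0.02 0.021 0.075;0.002 -0.02 0.021 0.075;0.002 -0.02 0.021 0.075;0.002 -0.02 0.021 0.075;0.002 -0.02 0.021 0.075;0.002 -0.02 0.021 0.075;0.002 -0.02 0.021 0.075;0.002 -0.02 0.021 0.075")

```text
t: 10.17
eef_pos: [0.5017, -0.2092, 0.515]
tool_rot: [0.048, 0.059, 0.997, 0.002]
contact_force: [0.8, 0.8, -4.2]
gripper_width: 0.162
```

>>> drive_tool(increments="0.002 -0.02 0.021 0.075;0.002 -0.02 0.021 0.075;0.002 -0.02 0.021 0.075;0.001 -0.02 0.021 0.075;0 -0.016 0.015 0.05;0 -0.01 0.01 0.03;0 0 0 0")

```text
t: 10.75
eef_pos: [0.509, -0.3174, 0.6246]
tool_rot: [0.047, -0.127, 0.991, 0.01]
contact_force: [-0.6, -1.0, -4.1]
gripper_width: 0.159
```

```bash
python3 -c "
from h import *
st();snap('wrist','w4')"
```

```text
t 10.75 q [ 0.116  0.229  0.516  1.134 -0.194  1.747  2.404] p [ 0.509  -0.3174  0.6246] zax [ 0.091  0.032 -0.995] yax [-0.253  0.967  0.008] F [-0.6 -1.  -4.1] T [-0.1   0.17 -0.  ] g 0.159
```

View pics/w4.png

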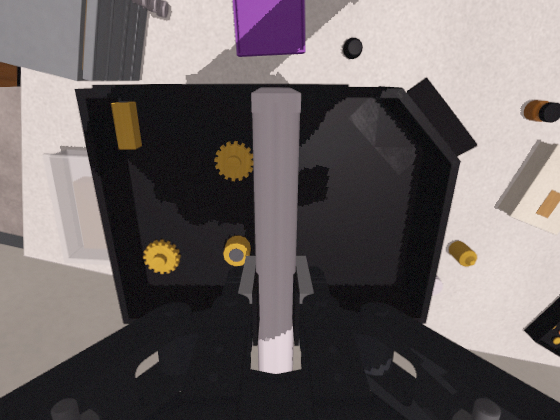

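>>> drive_tool(increments="0 0 0.03 0;0 0 0.04 0;0 0 0.04 0;0 0 0.04 0;0 0 0.04 0;0 0 0.04 0")

```text
t: 11.3
eef_pos: [0.492, -0.2984, 0.7617]
tool_rot: [0.099, -0.125, 0.987, -0.025]
contact_force: [-0.3, -0.3, -4.5]
gripper_width: 0.161
```

```bash
cat >> h.py <<'E'
# tool->tote rotation recorded at grip: tote Rz(.6078+), tool at t=9.12 hanging level
def tote():
    o,M=st()
    M0=Rn.from_quat([.458,.888,-.015,.049]).as_matrix()
    yaw=np.arctan2(M0[1,1],M0[0,1])
    R0=Rn.from_euler('z',yaw).as_matrix()
    R=M@M0.T@R0
    g=np.array([0,0,.120]) # TCP in tote frame approx
    org=np.array(o['eef_pos'])-R@g
    c=org+R@[.0865,.0565,.004]
    print('tilt',np.degrees(np.arccos(R[2,2])).round(1),'fall x,y deg',np.degrees(-np.arcsin(R[2,:2])).round(1),'org',org.round(3),'corner',c.round(3))
    return R,org,c
E
python3 -c "
from h import *
tote()"
```

```text
t 11.3 q [ 0.293  0.202  0.266  0.84  -0.145  1.916  2.31 ] p [ 0.492  -0.2984  0.7617] zax [ 0.201 -0.025 -0.979] yax [-0.241  0.968 -0.075] F [-0.3 -0.3 -4.5] T [0.09 0.44 0.02] g 0.161
tilt 7.4 fall x,y deg [5.3 5.1] org [ 0.505 -0.307  0.643] corner [ 0.429 -0.237  0.634]
```

Tilt goes straight toward the corner. Continue pushing up.

>>> drive_tool(increments="0 0 0.04 0;0 0 0.04 0;0 0 0.04 0;0 0 0.04 0;0 0 0.04 0;0 0 0.04 0;0 0 0.04 0;0 0 0.04 0")

```text
t: 11.97
eef_pos: [0.4696, -0.2712, 0.8879]
tool_rot: [0.203, -0.119, 0.967, -0.096]
contact_force: [0.4, 0.3, -3.8]
gripper_width: 0.164
```

```bash
python3 -c "
from h import *
tote();snap('wrist','w5')"
```

```text
t 11.97 q [ 0.16   0.139  0.404  0.648 -0.164  1.916  2.273] p [ 0.4696 -0.2712  0.8879] zax [ 0.416 -0.137 -0.899] yax [-0.192  0.953 -0.234] F [ 0.4  0.3 -3.8] T [ 0.3   0.86 -0.  ] g 0.164
tilt 22.0 fall x,y deg [14.5 16.2] org [ 0.509 -0.293  0.777] corner [ 0.439 -0.224  0.743]
```

View pics/w5.png

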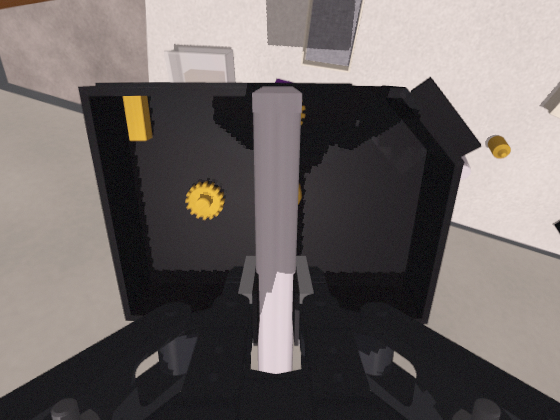

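>>> drive_tool(increments="0 0 0.04 0;0 0 0.04 0;0 0 0.04 0;0 0 0.04 0;0 0 0.04 0")

```text
t: 12.43
eef_pos: [0.4569, -0.2571, 0.9597]
tool_rot: [0.266, -0.115, 0.947, -0.137]
contact_force: [0.4, -0.2, -4.0]
gripper_width: 0.162
```

```bash
python3 -c "
from h import *
tote();snap('wrist','w6')"
```

```text
t 12.43 q [ 0.107  0.136  0.487  0.498 -0.199  1.916  2.256] p [ 0.4569 -0.2571  0.9597] zax [ 0.536 -0.198 -0.821] yax [-0.144  0.936 -0.32 ] F [ 0.4 -0.2 -4. ] T [ 0.41  1.11 -0.04] g 0.162
tilt 30.9 fall x,y deg [19.6 22.8] org [ 0.511 -0.286  0.857] corner [ 0.448 -0.22   0.809]
```

View pics/w6.png

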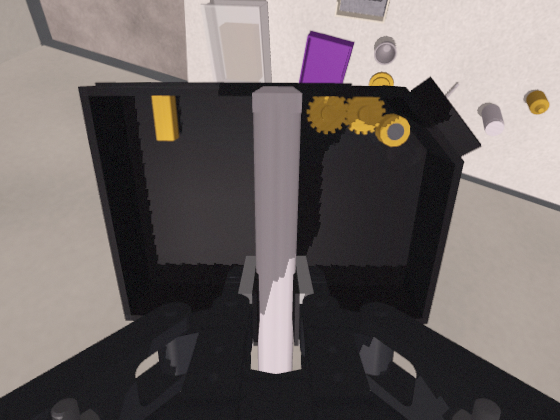

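>>> drive_tool(increments="0 0 0 0;0 0 0 0;0 0 0 0;0 0 0 0;0 0 0 0;0 0 0 0")

```text
t: 12.98
eef_pos: [0.4575, -0.2576, 0.9584]
tool_rot: [0.265, -0.115, 0.948, -0.136]
contact_force: [0.0, 0.6, -3.8]
gripper_width: 0.168
```

```bash
python3 -c "
from h import *
tote();snap('wrist','w7')"
```

```text
t 12.98 q [ 0.109  0.136  0.485  0.501 -0.198  1.916  2.257] p [ 0.4575 -0.2576  0.9584] zax [ 0.534 -0.197 -0.822] yax [-0.145  0.937 -0.318] F [ 0.   0.6 -3.8] T [ 0.4   1.08 -0.01] g 0.168
tilt 30.7 fall x,y deg [19.5 22.7] org [ 0.511 -0.287  0.855] corner [ 0.448 -0.22   0.808]
```

View pics/w7.png

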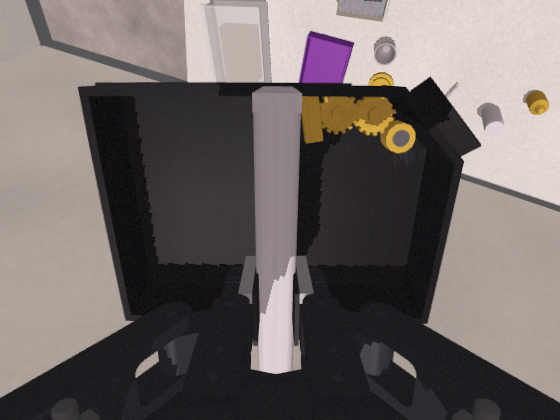

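```bash
cat >> h.py <<'E'
def intote(uv,R,org,h):
    c,k,d,T=K('wrist')
    p=cv2.undistortPoints(np.array(uv,float).reshape(-1,1,2),k,d).reshape(-1,2)
    Rc=T[:3,:3];o=R.T@(-Rc.T@T[:3,3]-org)
    r=np.c_[p,np.ones(len(p))]@Rc@R
    return o+r*((h-o[2])/r[:,2])[:,None]
E
python3 - <<'E'
from h import *
R,org,c=tote()
# check rim corners z=.045: known (-110,80),(-110,-80),(+70,80)?
print(intote([(82,88),(127,320),(407,88),(460,160)],R,org,.045).round(3))
q=intote([(312,120),(338,113),(375,113),(398,137)],R,org,.014).round(3);print(q)
print(np.linalg.norm(q[:,:2]-[.0865,.0565],axis=1))
E
```

```text
t 13.03 q [ 0.109  0.136  0.485  0.5   -0.198  1.916  2.257] p [ 0.4574 -0.2575  0.9586] zax [ 0.534 -0.197 -0.822] yax [-0.145  0.937 -0.319] F [ 0.  -0.5 -3.9] T [ 0.43  1.14 -0.  ] g 0.162
tilt 30.7 fall x,y deg [19.5 22.8] org [ 0.511 -0.287  0.855] corner [ 0.448 -0.22   0.808]
[[-0.1    0.077  0.045]
 [-0.101 -0.074  0.045]
 [ 0.073  0.077  0.045]
 [ 0.109  0.038  0.045]]
[[0.026 0.057 0.014]
 [0.043 0.061 0.014]
 [0.066 0.061 0.014]
 [0.083 0.046 0.014]]
[0.06050207 0.04373214 0.02098809 0.01106797]
```

>>> drive_tool(increments="0.002 -0.002 -0.008 0;0.003 -0.004 -0.016 0;0.004 -0.005 -0.024 0;0.004 -0.006 -0.03 0;0.004 -0.006 -0.03 0;0.004 -0.006 -0.03 0;0.004 -0.006 -0.03 0;0.004 -0.006 -0.03 0;0.004 -0.006 -0.03 0;0.004 -0.006 -0.03 0;0.004 -0.006 -0.03 0;0.004 -0.006 -0.03 0")

```text
t: 14.03
eef_pos: [0.5016, -0.3227, 0.6388]
tool_rot: [0.266, -0.114, 0.948, -0.136]
contact_force: [1.4, -0.8, -3.8]
gripper_width: 0.161
```

```bash
python3 -c "
from h import *
tote()"
```

```text
t 14.03 q [ 0.024 -0.125  0.426  1.543 -0.012  1.109  2.276] p [ 0.5016 -0.3227  0.6388] zax [ 0.534 -0.197 -0.822] yax [-0.145  0.937 -0.318] F [ 1.4 -0.8 -3.8] T [0.39 1.08 0.01] g 0.161
tilt 30.8 fall x,y deg [19.5 22.8] org [ 0.556 -0.352  0.536] corner [ 0.492 -0.285  0.488]
```

>>> drive_tool(increments="0.003 -0.004 -0.03 0;0.003 -0.004 -0.03 0;0.003 -0.004 -0.03 0;0.003 -0.004 -0.03 0;0.003 -0.003 -0.03 0;0.003 -0.003 -0.03 0;0.003 -0.003 -0.03 0;0.003 -0.003 -0.03 0;0.003 -0.003 -0.03 0;0.003 -0.003 -0.024 0;0.003 -0.003 -0.016 0;0.002 -0.002 -0.008 0")

```text
t: 15.03
eef_pos: [0.5358, -0.3606, 0.3188]
tool_rot: [0.263, -0.115, 0.948, -0.135]
contact_force: [0.1, -0.1, -3.2]
gripper_width: 0.162
```

>>> drive_tool(increments="0 0 0 0;0 0 0 0;0 0 0 0;0 0 0 0;0 0 0 0;0 0 0 0")

```text
t: 15.53
eef_pos: [0.5373, -0.3615, 0.3239]
tool_rot: [0.266, -0.115, 0.947, -0.136]
contact_force: [0.1, -0.3, -3.7]
gripper_width: 0.161
```

```bash
python3 -c "
from h import *
tote();snap('wrist','w8');snap('scene','s8');snap('top','t8')
a=np.hstack([cv2.imread('pics/w8.png'),cv2.imread('pics/s8.png')]);cv2.imwrite('pics/m8.png',cv2.resize(a,(800,300)))
tote()"
```

```text
t 15.53 q [ 0.105  0.135  0.493  2.014 -0.451  0.447  2.739] p [ 0.5373 -0.3615  0.3239] zax [ 0.536 -0.198 -0.821] yax [-0.144  0.936 -0.32 ] F [ 0.1 -0.3 -3.7] T [ 0.4   1.07 -0.01] g 0.161
tilt 30.9 fall x,y deg [19.6 22.9] org [ 0.592 -0.391  0.221] corner [ 0.528 -0.324  0.173]
t 15.68 q [ 0.105  0.136  0.493  2.015 -0.451  0.447  2.739] p [ 0.5372 -0.3614  0.3233] zax [ 0.535 -0.197 -0.821] yax [-0.145  0.937 -0.319] F [ 0.2 -0.1 -4.1] T [ 0.43  1.11 -0.06] g 0.159
tilt 30.8 fall x,y deg [19.6 22.8] org [ 0.591 -0.39   0.22 ] corner [ 0.528 -0.324  0.173]
```

View pics/w8.png

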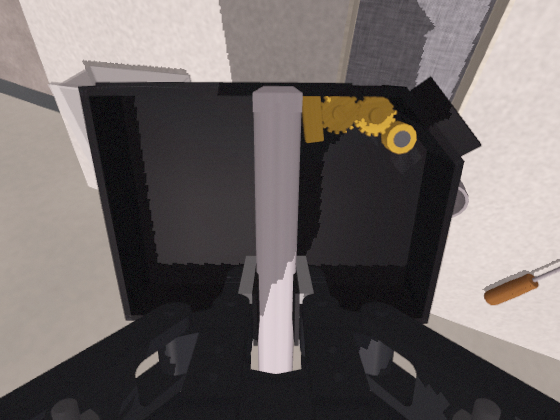

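View pics/s8.png

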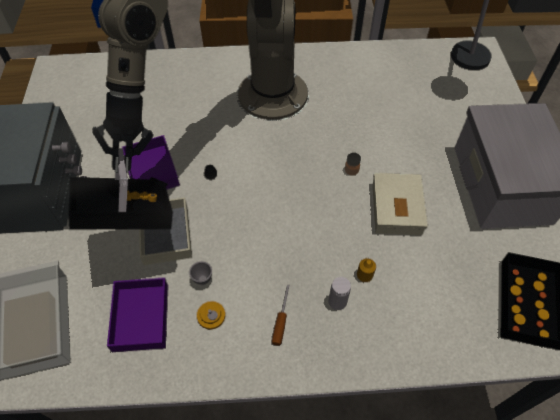

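View pics/t8.png

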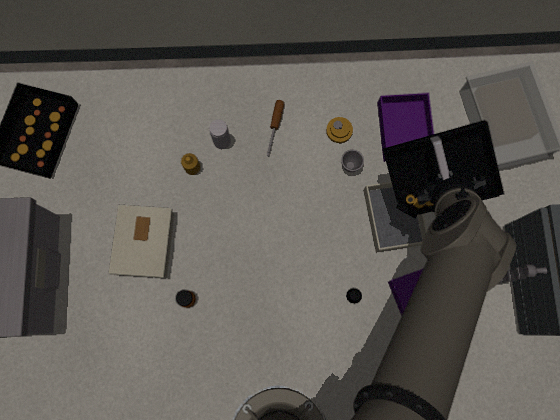

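```bash
python3 -c "
from h import *
print(proj('top',[(.528,-.324,.173),(.527,-.324,.045)]),proj('scene',[(.528,-.324,.173)]))
P=ray('scene',[(138,206),(182,201),(190,256),(142,262)],.045);print(P.round(3),P.mean(0))
a=cv2.imread('pics/t8.png')[110:260,350:510];cv2.imwrite('pics/t8a.png',cv2.resize(cv2.convertScaleAbs(a,alpha=2,beta=30),None,fx=4,fy=4))
"
```

```text
[[409.03962635 202.02402253]
 [396.83217542 214.59697048]] [[152.80106345 196.32533758]]
[[ 0.465 -0.397  0.045]
 [ 0.456 -0.276  0.045]
 [ 0.631 -0.247  0.045]
 [ 0.642 -0.37   0.045]] [ 0.54847715 -0.32243613  0.045     ]
```

View pics/t8a.png

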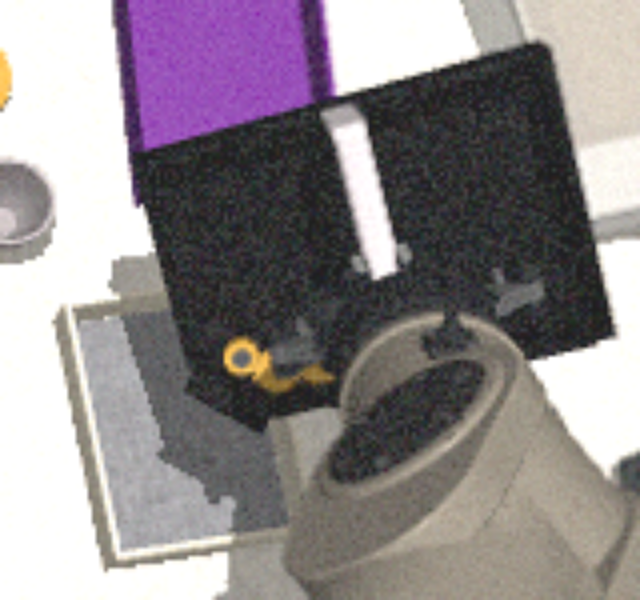

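```bash
python3 -c "
from h import *
print(bot.hand_in())"
```

```text
the job is handed in; nothing more can be done
None
```

I picked up the tote by its handle and tilted it about 31° towards the pouring corner. All four brass pieces slid into that corner without spilling. I handed in at about 15.7 s of the 53 s; no verdict is reported.

The move commands cannot tilt the tool directly. Commanding the arm above its reach does tilt it, and the tilt persists when the arm comes back, so I used that. An early test of this left an unwanted tilt, and I removed the part that mattered before gripping.

Last checks:
- **Tilt:** about 31°, falling 19.6° along the tote's +x and 22.8° along +y. This comes from the tool pose and assumes the tote did not slip in the grip.
- **Pieces:** at rest along the +y wall at the corner, looking the same before and after the move down. I measured them at about 11, 21, 44 and 61 mm from the corner; the limit is 85 mm.
- **Corner position:** at about (0.528, −0.324, 0.173) m, directly over the box centre as measured from the top camera (0.527, −0.324), and well clear of the 45 mm high box.
- **Disagreement:** a rougher reading from the scene camera put the box centre about 20 mm further out in x. That is still inside the 60 mm limit, so I did not adjust.
- **Grip and bystanders:** I left the gripper holding at 110 N with the load steady at about 4 N. The bystanders looked unmoved in the last pictures; I judged that by eye, not by measurement.

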